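# Open the child-safe filler cap of the cleaner dispenser

## Robot

A 6-joint arm with a two-finger parallel gripper is mounted at the origin on a cart in front of the work surface, level with it; the furniture and walls round the work are solid. World frame = base frame: x ahead of the robot, y to its left, z up, the work surface at z = 0. Lengths are in m, angles in rad, forces in N, time in s.
With the tool pointing down it reaches from about 0.35 to 0.775 m from the base axis. Payload 7.3 kg.
Tool frame: the origin (TCP) lies at the very end of the fingers, on their centre line; the grasp point (between the pads) lies 19 mm behind it; z points along the fingers, y is the line along which they close (so a half turn about z gives the same grasp; the last joint's range is limited). The gripper opens to 92 mm and grips with 3 to 60 N. Pads are 19 mm wide; open, the fingers measure 130 mm over their backs; the gripper's body (75 mm by 190 mm) begins 47 mm behind the grasp point.
Start: joints at [0.976, 0.342, 1.524, -0, 1.275, -0.146], TCP at [0.228, 0.473, 0.227] pointing down, gripper open.
Joint ranges: [-2.53, 2.53], [-0.77, 2.02], [0.04, 2.7], [-1, 4.14], [0.28, 2.66], [-3.11, 3.11]. Speed limits (rad/s): [2.57, 2.57, 3.14, 3.14, 3.14, 3.14].

## Interface

Orientations are given as [roll, pitch, yaw] about the fixed x, y, z axes, in that order (R = Rz(yaw) Ry(pitch) Rx(roll)).
In Python, from cell import robot gives the robot as it stands.
- The arm moves only by the tool apply_moves, never from a script. Its argument "motion" is text: rows parted by semicolons, each of 7 numbers parted by spaces: the opening in per cent of the stroke, from 0 (shut) to 100 (fully open), then the shift along the tool's x, y, z in cm, then the turn, a rotation vector about the tool's x, y, z in rad. A call has 1 to 20 rows; each row shifts and turns the commanded pose from where the row before left it, along the tool's axes as they then stand; what a row does not reach is not made up. A row lasts 1/8 s, in which the tool goes at most 62.5 mm and 10.7 degrees, less where a joint would pass 70% of its speed; a pose out of reach is approached as far as the arm can. A call with a gripper value outside its range is refused whole. The fingers move at their own pace and stop on an object; "force" is the grip in N (left out, the last holds). Time passes only in rows, so rows that do not move let the fingers close. It gives the time, the measured TCP pose, the force, the opening and the grip force at its end, in the units of the state.
- robot.observe(): the state, without advancing time (a new reading comes with each control period).
- robot.read_camera(name): name is "scene" or "top" or "wrist"; returns a dict with "img" (480x640x3 uint8, red, green, blue), "fovy" (degrees; the focal length in pixels is half the picture's height over the tangent of half this angle, whatever the lens; pixels are square), "cx", "cy" (the principal point, pixels), "R" (3x3) and "t" (3): a world point X has camera coordinates R X + t; the wrist camera has in their place "hand_eye" (4x4, takes a point from camera to tool coordinates, whose origin is the TCP and whose axes are the flange's). Camera axes: x right, y down, z forward; pixel columns grow to the right and rows downward; lengths in m; the calibration is good to about 2 mm. The wrist camera is an equidistant fisheye: a pixel r from the principal point sees the ray r / f radians off the axis. A picture is of the moment at which its call begins: read the wrist's pose just before it. There is no depth.
- robot.hand_in(): hands the job in; it is judged then, once.
Trained networks look in a picture, given as the dict that the camera call returned (one of the last four; its "shot" number tells which), for a name from the list of things; names that differ only in an ending like _2 or _b are one class to them, and where a whole thing is asked for, a point or a joint stands for the part that bears it (a point fixed in the world has none). Each returns a list of dicts, best first, with "score" (0 to 1); they miss things now and then, are a little off and sometimes report something else, mostly with a low value. They report only what shows in the picture. A call takes as long as a camera call. They do not tell look-alikes from the thing itself.
- robot.search_frame(target, picture): "centre" ([x, y, z] in m, in world coordinates, good to about 4 mm: the middle of the surface that is visible of it).
- robot.trace(target, picture): "pixels" (480x640 bool, what is visible of it).
The state is a dict: "time": time; "qpos": joint angles; "qvel": joint speeds; "joint_efforts": joint torques, N m; "tool_pos": TCP position; "tool_rot": TCP orientation; "contact_force": force on the tool from outside, world axes, zero at the start; "torque": the same for the moment, N m; "opening": finger opening in m; "grip_force": force on a finger pad.
Only numpy, scipy, OpenCV 4.12 (cv2) and the standard library are available. Lean on these libraries where they do the work, as an engineer would, in place of code of your own. Each camera call takes 0.05 s, during which the arm holds its last target. There are 200 camera calls.

## Task

The dispenser jug of cleaning concentrate on the worktop is to be refilled, and its tap drips as soon as air gets in at the top: so first slide the small measuring cup along the worktop, without picking it up, until it stands centred under the tap's spout, and let go of it there. Then open the red child-safe cap on top of the jug: press it down, twist it anticlockwise while it is pressed, and lift it off. Finish while still holding the cap in the gripper, level and still, a few centimetres straight above the open neck; the cup stays under the spout and the other things on the worktop are left alone.

Things in the scene. Friction and masses are not known exactly. Their poses are not given: they have to be found in the camera images.
- jug: Fixed round white dispenser jug with a blue label band, 132 mm across, on a wire stand with four legs; heavy, does not move. Origin on the worktop under its centre, z up; its tap points along its own -x. Jug body from 70 to 199 mm height. A black tap with a red lever sticks out in front, up to 130 mm high and 145 mm from the jug's axis.
- spout_tip (a point): Lower end of the tap's spout (12 mm across, opening downward), 122 mm in front (-x) of the jug's axis, 78 mm above the worktop.
- neck_top (a point): Centre of the rim of the jug's filler neck, on the jug's axis, 226 mm above the worktop. Neck 34 mm across, standing on the jug's shoulder (top at 199 mm); its three lugs hold the closed cap. A red dot on the shoulder marks where the white dot on the cap stands when locked, a green one where it stands when free.
- cap: Red ribbed push-and-turn cap, 54 mm across, 30 mm high, about 40 g; origin at the centre of its underside, z up. Closed, it sits on the neck, underside 11 mm below the neck's rim (215 mm above the worktop, 16 mm above the shoulder), its x axis along the jug's x, and can be neither pulled off nor turned.
- cap_grip (a point): On the cap's axis, 15 mm above its underside. Cap pressed down 3.5 to 6 mm (its stop): it turns freely anticlockwise seen from above (+z), else not. Turned 0.65 rad up to its end stop at about 1.45 rad it is free of the lugs and lifts straight off; 1.05 rad is the middle.
- seal (a joint): How far the sprung plug under the cap is pushed into the neck, m: 0 at rest, with cap on or off; about 0.006 with the cap pressed to its stop. The spring pushes up with 4.5 N at first, 13.5 N at the stop.
- cup: Loose steel measuring cup, 60 mm across at the rim, 48 mm at the foot, 50 mm high, about 110 g, with a straight dark-blue handle along its own -x. Origin at the centre of its underside, z up.
- cup_mouth (a point): Centre of the cup's rim, 50 mm above its underside.
- cup_handle (a point): Where to pinch the cup's handle, 85 mm from the cup's axis: a level bar 12 mm wide, 9 mm high (39 to 48 mm above the worktop), 95 mm long from the cup's wall to its rounded end (19 mm wide) 123 mm from the cup's axis.
- mug: Striped mug, 86 mm across, 90 mm high, loose bystander right of the jug; origin under its centre.
- soap: Dish soap bottle, 46 x 76 mm, 237 mm high, loose bystander at the back left of the jug; origin under its centre.
- brush: Purple dish brush, 270 mm long, 62 mm high, lying loose at the back left of the jug; origin under its middle.
- lemon: Lemon, 78 x 55 mm, lying loose behind the jug; origin under its middle.
- spice_dark: Spice jar with dark lid and dark label, 41 mm across, 105 mm high, loose at the back; origin under its centre.
- spice_blue: Spice jar with dark lid and blue label, 41 mm across, 105 mm high, loose at the back; origin under its centre.
There are look-alikes about, which are no part of the job. There is more than one size of the cap; the job needs the middle-sized.

How it is judged:
On the way, in this order (a step that is already met when the one before it is completed fails the run):
1. the measuring cup stands upright on the worktop, its mouth centred under the spout, and has been let go (horizontal distance between cup_mouth and spout_tip below 0.014 m and height (world z) of cup below 0.006 m and angle between cup's own z axis and vertical below 0.1 rad and linear speed of cup below 0.02 m/s and contact force between each of the arm, the fingers and cup below 0.2 N), for 0.2 s.
2. the cap, still in its locked position, is pressed down against its spring by the fingers (value of joint seal above 0.0035 m and angle between the x axis of cap and the x axis of jug, either way round below 0.35 rad and contact force between the fingers and cap above 1 N), for 0.05 s.
3. the cap is twisted free of its lugs while still on the neck (angle between the x axis of cap and the x axis of jug, either way round above 0.62 rad and z of cap in the frame of neck_top below 0 m and angle between cap's own z axis and vertical below 0.15 rad), for 0.05 s.
At the end, for the whole second after the job is handed in: Cap gripped by the fingers, touching the jug nowhere, at rest, tilted under 0.2 rad, its underside 15 to 120 mm above the neck's rim and within 25 mm of the neck's axis; cup untouched and upright on the worktop, its mouth within 14 mm of the spout's axis (z of cap in the frame of neck_top between 0.015 and 0.12 m and horizontal distance between cap and neck_top below 0.025 m and angle between cap's own z axis and vertical below 0.2 rad and linear speed of cap below 0.02 m/s and contact force between the fingers and cap above 1 N and contact force between cap and jug below 0.05 N and horizontal distance between cup_mouth and spout_tip below 0.014 m and height (world z) of cup below 0.006 m and angle between cup's own z axis and vertical below 0.1 rad and contact force between the arm and cup below 0.2 N); the arm keeps its last pose, push and grip.
It fails at once if the measuring cup is picked up off the worktop (height (world z) of cup above 0.03 m).
It fails at once if the measuring cup is tipped over (angle between cup's own z axis and vertical above 0.6 rad).
It fails at once if another thing on the worktop is pushed away (distance of any of mug, soap, brush, lemon, spice_dark, spice_blue from where it was at the start of the episode above 0.02 m).
It also fails if it takes over 56 s, if anything falls off the work surface, if the arm or the gripper's body presses on something with over 40 N, if the wrist force passes 120 N, or if a joint passes its speed limit or range.

## Working session

There is one attempt and no reset: what is moved stays moved. The work goes in short steps, Python scripts to look and compute and a tool call to move; the robot and the scene stay as the last step left them, time stands still between calls to the robot, and variables do not carry over. Pictures are saved under pics/ and viewed, at most 10 in all, crops included, and the job is handed in when it is done.

Besides the shell and the picture viewer there is one more tool, called as name(argument=value, ...) on one line, values as JSON. apply_moves: Moves the arm, as the interface text tells. Its arguments: {"type":"object","properties":{"motion":{"type":"string"},"force":{"type":"number"}},"required":["motion"]}

```bash
mkdir -p pics; ls
python3 - <<'E'
from cell import robot
import cv2, numpy as np
s=robot.observe();print({k:np.round(v,3) for k,v in s.items()})
ims=[]
for n in("scene","top"):
    p=robot.read_camera(n); ims.append(p["img"])
    print(n,p["fovy"],p["cx"],p["cy"],np.round(p["R"],4).tolist(),np.round(p["t"],4).tolist())
    for t in("jug","cap","cup","cup_handle","mug","soap","brush","lemon"):
        for d in robot.search_frame(t,p)[:4]: print(n,t,np.round(d["centre"],3),round(d["score"],2))
    cv2.imwrite(f"pics/{n}1.png",p["img"][:,:,::-1])
E
```

```text
pics
{'time': np.float64(0.0), 'qpos': array([ 0.976,  0.343,  1.525, -0.   ,  1.275, -0.146]), 'qvel': array([-0.   ,  0.   ,  0.001, -0.   , -0.001,  0.001]), 'joint_efforts': array([ 1.0000e-03, -4.3124e+01, -2.4422e+01,  7.2000e-02,  5.6000e-02,
       -0.0000e+00]), 'tool_pos': array([0.228, 0.473, 0.226]), 'tool_rot': array([-3.14 , -0.   ,  2.693]), 'contact_force': array([-0.278, -0.175, -1.215]), 'torque': array([ 0.01 , -0.005,  0.004]), 'grip_force': np.float64(0.0), 'opening': np.float64(0.092)}
scene 55.41007962849453 314.8407430251136 237.20662366463222 [[0.7528, -0.6581, 0.0111], [-0.4654, -0.5441, -0.6981], [0.4655, 0.5204, -0.7159]] [-0.475, 0.3503, 0.9317]
scene jug [ 0.488 -0.222  0.171] 0.68
scene cap [ 0.513 -0.197  0.247] 0.79
scene cap [ 0.39  -0.245  0.04 ] 0.76
scene cup [0.517 0.182 0.037] 0.85
scene cup_handle [0.515 0.181 0.033] 0.62
scene mug [ 0.474 -0.381  0.047] 0.67
scene soap [0.725 0.132 0.111] 0.91
scene soap [ 0.698 -0.114  0.051] 0.66
scene brush [0.645 0.064 0.037] 0.98
scene brush [ 0.776 -0.114  0.068] 0.28
scene brush [ 0.785 -0.166  0.07 ] 0.21
scene lemon [ 0.696 -0.112  0.05 ] 0.78
top 48.68732134374168 307.02935650383256 247.63743880049773 [[-0.0287, -0.9995, -0.0103], [-0.9871, 0.03, -0.1573], [0.1575, 0.0056, -0.9875]] [-0.0336, 0.6124, 1.2984]
top jug [ 0.513 -0.177  0.193] 0.78
top jug [ 0.46  -0.396  0.028] 0.48
top cap [ 0.376 -0.257  0.036] 0.97
top cap [ 0.527 -0.191  0.244] 0.92
top cup [0.514 0.178 0.032] 0.55
top cup_handle [0.513 0.181 0.036] 0.86
top mug [ 0.459 -0.395  0.028] 0.95
top soap [0.715 0.139 0.095] 0.92
top brush [ 0.516 -0.174  0.189] 0.32
top lemon [ 0.698 -0.101  0.044] 0.7
```

View pics/scene1.png

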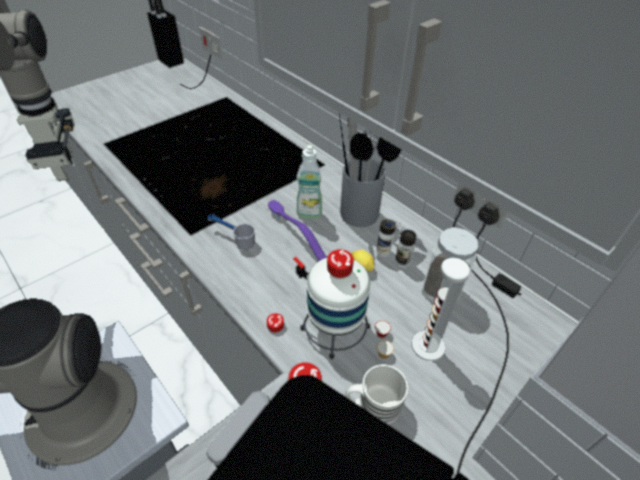

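View pics/top1.png

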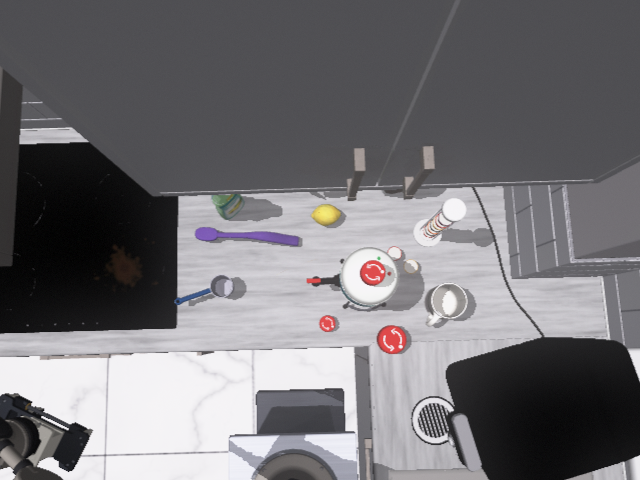

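The cap on the jug (top px 372,272; scene px 340,263) is the middle-sized one. The loose caps (top px 327,323, small; 392,340, large) are the look-alikes. I'll confirm with enlarged crops.

```bash
cat > h.py <<'E'
import numpy as np, cv2
from scipy.optimize import minimize
def K(p): return p["img"].shape[0]/2/np.tan(np.radians(p["fovy"])/2)
def proj(p,X):
    c=np.atleast_2d(X)@np.array(p["R"]).T+p["t"]; return c[:,:2]/c[:,2:]*K(p)+[p["cx"],p["cy"]]
def onz(p,uv,z):
    d=np.array([(uv[0]-p["cx"])/K(p),(uv[1]-p["cy"])/K(p),1]);R=np.array(p["R"])
    o=-R.T@p["t"]; d=R.T@d; return o+d*(z-o[2])/d[2]
def cyl(x,y,rz):
    a=np.linspace(0,2*np.pi,48,endpoint=False)
    return np.vstack([np.c_[x+r*np.cos(a),y+r*np.sin(a),0*a+z] for r,z in rz])
def fit(ps,masks,rz,xy0,S=4):
    """xy of an upright cylinder whose silhouettes best match the masks"""
    tm=[cv2.resize(m.astype(np.float32),None,fx=S,fy=S) for m in masks]
    def cost(q):
        c=0
        for p,m in zip(ps,tm):
            h=cv2.convexHull(((proj(p,cyl(*q,rz))+.5)*S*16).astype(np.int32))
            g=np.zeros(m.shape,np.float32); cv2.fillPoly(g,[h],1.0,shift=4)
            c+=np.abs(g-m).sum()/g.sum()
        return c
    r=minimize(cost,xy0,method="Nelder-Mead",options=dict(initial_simplex=np.array(xy0)+[[0,0],[.01,0],[0,.01]],xatol=2e-4,fatol=1e-4))
    return r.x,r.fun
E
python3 - <<'E'
from cell import robot
from h import *
ps=[robot.read_camera(n) for n in("scene","top")]
def redmask(p,box):
    i=p["img"].astype(int); m=(i[...,0]>110)&(i[...,0]>1.7*i[...,1])
    k=np.zeros_like(m);x,y,X,Y=box;k[y:Y,x:X]=m[y:Y,x:X]
    k=k.astype(np.uint8);c,_=cv2.findContours(k,cv2.RETR_EXTERNAL,2);c=max(c,key=cv2.contourArea)
    k[:]=0;cv2.drawContours(k,[c],-1,1,-1);return k
rm=[redmask(ps[0],(315,240,365,285)),redmask(ps[1],(350,250,395,295))]
for sel in ([0,1],[0],[1]): print("cap red",fit([ps[i] for i in sel],[rm[i] for i in sel],[(.027,.215),(.027,.245)],[.52,-.195]))
def tr(t,p,ref):
    best=None
    for d in robot.trace(t,p):
        ys,xs=np.nonzero(d["pixels"]); c=np.array([xs.mean(),ys.mean()]); 
        print(t,d["score"],c.round(1),len(xs))
        if np.hypot(*(c-ref))<40 and best is None: best=d["pixels"]
    return best
cu=[tr("cup",ps[0],(240,235)),tr("cup",ps[1],(215,288))]
for p,m in zip(ps,cu):
    if m is None: continue
    body=cv2.morphologyEx(m.astype(np.uint8),cv2.MORPH_OPEN,np.ones((9,9),np.uint8))
    print("cup",fit([p],[body],[(.024,0),(.03,.05)],[.516,.18]))
    i=p["img"].astype(int); bl=(i[...,2]>1.5*i[...,0])&(i[...,2]>60)
    x,y=(200,205) if p is ps[0] else (165,270)
    k=np.zeros_like(bl);k[y:y+50,x:x+70]=bl[y:y+50,x:x+70]
    ys,xs=np.nonzero(k)
    if len(xs): 
        l=cv2.fitLine(np.c_[xs,ys].astype(np.float32),2,0,.01,.01).ravel()
        a=onz(p,l[2:]-l[:2]*10,.0435);b=onz(p,l[2:]+l[:2]*10,.0435)
        e=[onz(p,(xs[j],ys[j]),.0435)[:2].round(4) for j in(xs.argmin(),xs.argmax())]
        print("handle",len(xs),onz(p,l[2:],.0435)[:2],"dir",np.arctan2(*(b-a)[1::-1]),e)
c=lambda p,x,y,w,h:cv2.resize(p["img"][y:y+h,x:x+w,::-1],(400,300),interpolation=2)
a=np.vstack([np.hstack([c(ps[0],280,240,100,75),c(ps[1],300,240,100,75)]),np.hstack([c(ps[0],200,200,80,60),c(ps[1],165,260,80,60)])])
cv2.imwrite("pics/crop.png",a)
E
```

```text
cap red (array([ 0.52410655, -0.19333102]), np.float64(0.49615776538848877))
cap red (array([ 0.52523256, -0.1922073 ]), np.float64(0.3729472756385803))
cap red (array([ 0.52352036, -0.19270279]), np.float64(0.11860770732164383))
cup 0.83 [239.9 234. ] 579
cup 0.85 [215.5 288.4] 547
cup 0.45 [363.5 278.7] 2557
cup (array([0.51977604, 0.16475214]), np.float64(0.09294600039720535))
handle 116 [0.49567689 0.25060708] dir -1.2468785796054425 [array([0.485, 0.287]), array([0.5132, 0.2052])]
cup (array([0.51920053, 0.16584388]), np.float64(0.14287103712558746))
handle 158 [0.49675517 0.24434596] dir -1.2648311484671124 [array([0.4888, 0.2866]), array([0.5139, 0.1984])]
```

View pics/crop.png

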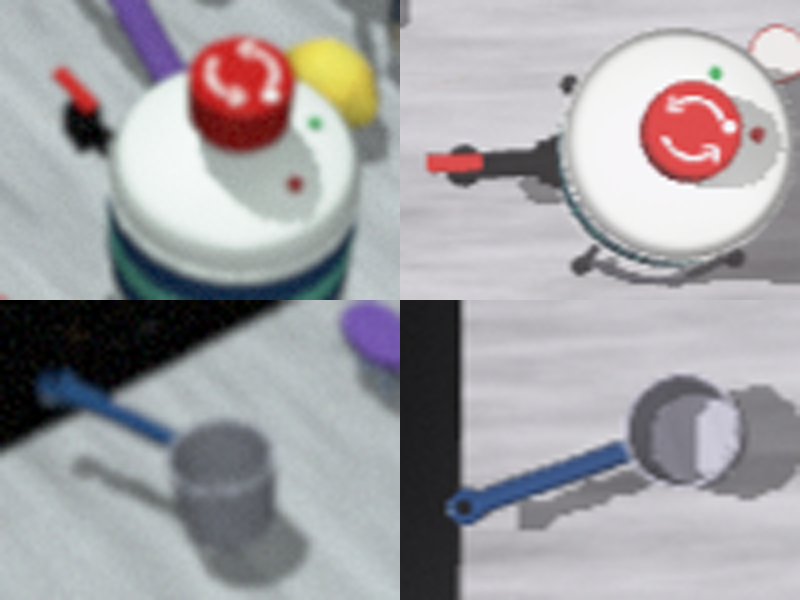

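The crops confirm it: the cap on the jug (top crop 690,132) is locked, with its white dot facing the red dot. The tap points left (lever at 455,162), and the cup's handle points left and toward the robot.

Run:
```python
from cell import robot
from h import *
ps=[robot.read_camera(n) for n in("scene","top")]
J=np.array([.5237,-.193])
for p,box in((ps[0],(290,250,307,275)),(ps[1],(304,274,323,290))):
    i=p["img"].astype(int);x,y,X,Y=box;m=((i[...,0]>130)&(i[...,0]>1.8*i[...,1]))[y:Y,x:X]
    ys,xs=np.nonzero(m)
    q=onz(p,(xs.mean()+x,ys.mean()+y),.128)[:2]; v=q-J; print("lever",len(xs),q,np.hypot(*v),np.arctan2(v[1],v[0]))
p=ps[1]
for n,uv,z in(("white",(382,271.75),.245),("red",(389.25,273.5),.199),("green",(379,258.25),.199),("knob",(316.2,281.2),.115)):
    v=onz(p,uv,z)[:2]-J; print(n,np.hypot(*v),np.arctan2(v[1],v[0]))
for uv in((280+300/4,),): pass
p=ps[0]
for n,uv,z in(("white",(280+271/4,240+96/4),.245),("red",(280+295/4,240+184/4),.199),("green",(280+315/4,240+123/4),.199),("knob",(280+80/4,240+122/4),.115)):
    v=onz(p,uv,z)[:2]-J; print(n,np.hypot(*v),np.arctan2(v[1],v[0]))
```

```text
lever 40 [ 0.51868429 -0.06977246] 0.12332957923338489 1.6114767169618551
lever 59 [ 0.51984394 -0.06558214] 0.1274761901155665 1.60105018804824
white 0.019070003037810635 -1.6303241546624194
red 0.041179087121885595 -1.583448594312052
green 0.03988200284649915 -0.5275342104040198
knob 0.12146068343669815 1.611320540977285
white 0.021889261079054124 -1.5369626088292216
red 0.04445838874655007 -1.5819480997542712
green 0.041915884243725776 -0.5779730006250353
knob 0.11156531320259655 1.6719577122264897
```

apply_moves(motion="60 -4.83 -1.22 0 0 0 0;60 -4.83 -1.22 0 0 0 0;60 -4.83 -1.22 0 0 0 0;60 -4.83 -1.22 0 0 0 0;60 -4.83 -1.22 0 0 0 0;60 -4.83 -1.22 0 0 0 0;60 -4.83 -1.22 0 0 0 0;60 0 0 2 0 0 0.1686;60 0 0 2 0 0 0.1686;60 0 0 2 0 0 0.1686;60 0 0 2 0 0 0.1686;60 0 0 2 0 0 0.1686;60 0 0 0 0 0 0;60 0 0 0 0 0 0", force=20)

```text
time: 2.95
tool_pos: [0.4958, 0.2496, 0.1275]
tool_rot: [3.14, -0.0, 1.853]
contact_force: [0.1, -0.7, -0.3]
opening: 0.0552
grip_force: 0.0
```

```bash
cat >> h.py <<'E'
def todelta(s,X,yaw=None):
    from scipy.spatial.transform import Rotation as Ro
    R=Ro.from_euler("xyz",s["tool_rot"]).as_matrix(); d=R.T@(np.array(X)-s["tool_pos"])
    print("tool shift cm",(100*d).round(2),"turn z",None if yaw is None else round(s["tool_rot"][2]-yaw,3))
def wray(p,uv):
    d=np.array(uv)-[p["cx"],p["cy"]];r=np.hypot(*d);th=r/K(p)
    return np.r_[d/max(r,1e-9)*np.sin(th),np.cos(th)]
def wonz(p,s,uv,z):
    from scipy.spatial.transform import Rotation as Ro
    H=np.array(p["hand_eye"]);R=Ro.from_euler("xyz",s["tool_rot"]).as_matrix()
    o=R@H[:3,3]+s["tool_pos"];d=R@H[:3,:3]@wray(p,uv);return o+d*(z-o[2])/d[2]
def wproj(p,s,X):
    from scipy.spatial.transform import Rotation as Ro
    H=np.array(p["hand_eye"]);R=Ro.from_euler("xyz",s["tool_rot"]).as_matrix()
    c=(np.linalg.inv(H)@np.r_[R.T@(np.array(X)-s["tool_pos"]),1])[:3]
    r=np.hypot(*c[:2]);return c[:2]/r*np.arctan2(r,c[2])*K(p)+[p["cx"],p["cy"]]
E
python3 - <<'E'
from cell import robot
from h import *
s=robot.observe();p=robot.read_camera("wrist")
print(s["tool_pos"],s["tool_rot"],p["fovy"],p["cx"],p["cy"])
cup=np.array([.5195,.165]);h=np.array([np.cos(1.85),np.sin(1.85)])
im=p["img"][:,:,::-1].copy()
for X in(np.r_[cup,.05],np.r_[cup+.088*h,.048],np.r_[cup+.123*h,.048]):
    uv=wproj(p,s,X);print(uv);cv2.circle(im,tuple(int(v) for v in uv.round()),4,(0,255,0),1)
cv2.imwrite("pics/w1.png",im)
E
```

```text
[0.49581531 0.24957289 0.1275096 ] [ 3.14038239e+00 -1.07452611e-04  1.85306331e+00] 65.70646984690485 316.45739258948936 237.91663284148333
[315.3103368  358.35665501]
[315.48620956 243.81104762]
[315.58644492 191.34389645]
```

View pics/w1.png

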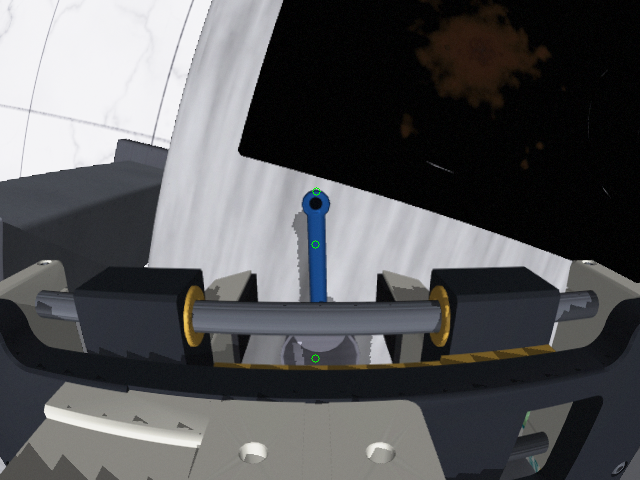

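The wrist view shows the handle running from (316,191) to (319,300), under the tool as predicted. Next I descend and pinch.

apply_moves(motion="60 0 0 3 0 0 0;60 0 0 3 0 0 0;60 0 0 3 0 0 0;60 0 0 1.3 0 0 0;60 0 0 0 0 0 0;10 0 0 0 0 0 0;10 0 0 0 0 0 0;10 0 0 0 0 0 0;10 0 0 0 0 0 0;10 0 0 0 0 0 0;10 0 0 0 0 0 0", force=15)

```text
time: 4.38
tool_pos: [0.4953, 0.2495, 0.0238]
tool_rot: [3.142, -0.0, 1.85]
contact_force: [-0.1, 0.7, 0.8]
opening: 0.0117
grip_force: 14.9
```

Run:
```python
from cell import robot
from h import *
s=robot.observe()
c=np.array([.5195,.165]);t=np.array([.5208,-.071])
todelta(s,np.r_[s["tool_pos"][:2]+t-c,s["tool_pos"][2]])
```

```text
tool shift cm [-22.72  -6.37  -0.  ] turn z None
```

apply_moves(motion="10 -1 -0.28 0 0 0 0;10 -1.9 -0.53 0 0 0 0;10 -1.9 -0.53 0 0 0 0;10 -1.9 -0.53 0 0 0 0;10 -1.9 -0.53 0 0 0 0;10 -1.9 -0.53 0 0 0 0;10 -1.9 -0.53 0 0 0 0;10 -1.9 -0.53 0 0 0 0;10 -1.9 -0.53 0 0 0 0;10 -1.9 -0.53 0 0 0 0;10 -1.9 -0.53 0 0 0 0;10 -1.9 -0.53 0 0 0 0;10 -1.6 -0.45 0 0 0 0;10 -1 -0.28 0 0 0 0;10 0 0 0 0 0 0;10 0 0 0 0 0 0")

```text
time: 6.38
tool_pos: [0.497, -0.0049, 0.0236]
tool_rot: [-3.141, 0.0, 1.85]
contact_force: [0.6, -1.1, -0.1]
opening: 0.0118
grip_force: 14.9
```

Run:
```python
from cell import robot
from h import *
s=robot.observe();print(s["tool_pos"]+[0,0,0])
ps=[robot.read_camera(n) for n in("scene","top")]
for p in ps:
    for d in robot.trace("cup",p)[:2]:
        m=d["pixels"];ys,xs=np.nonzero(m);print(d["score"],xs.mean(),ys.mean(),len(xs))
J=np.array([.5237,-.193]);sp=np.r_[J+.122*np.array([np.cos(1.595),np.sin(1.595)]),.078]
crops=[]
for p in ps:
    im=p["img"][:,:,::-1].copy();u,v=proj(p,sp)[0];x,y=int(u)-40,int(v)-45
    im=cv2.resize(im[y:y+90,x:x+80],None,fx=5,fy=5,interpolation=2)
    f=lambda X:tuple(((proj(p,X)[0]+.5-[x,y])*5).astype(int).tolist())
    cv2.circle(im,f(sp),5,(0,255,0),1)
    cv2.polylines(im,[np.array([f(q) for q in cyl(.5208,-.071,[(.03,.05)])])],True,(0,255,255),1)
    crops.append(im)
cv2.imwrite("pics/cup2.png",np.hstack(crops))
```

```text
[ 0.49698988 -0.00486543  0.02363269]
0.57 296.99766355140184 291.10046728971963 428
0.6 325.07894736842104 284.2 190
```

View pics/cup2.png

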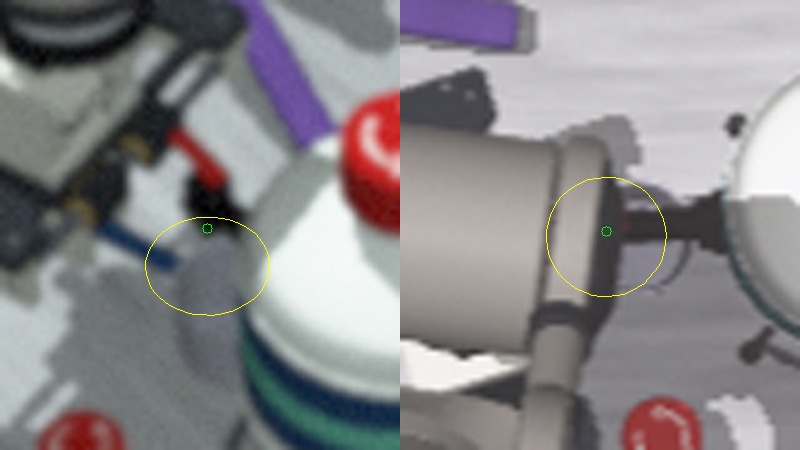

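I summed the rows wrongly: the cup (visible past the yellow ring) is about 18 mm too far. I'll slide it back the same way.

apply_moves(motion="10 0.6 0.16 0 0 0 0;10 0.6 0.16 0 0 0 0;10 0.58 0.15 0 0 0 0;10 0 0 0 0 0 0;10 0 0 0 0 0 0")

```text
time: 7.2
tool_pos: [0.4967, 0.0137, 0.0238]
tool_rot: [3.141, -0.0, 1.85]
contact_force: [0.1, 1.9, 1.7]
opening: 0.0121
grip_force: 14.9
```

Run:
```python
from cell import robot
from h import *
s=robot.observe();print(s["tool_pos"])
p=robot.read_camera("scene")
J=np.array([.5237,-.193]);sp=np.r_[J+.122*np.array([np.cos(1.595),np.sin(1.595)]),.078]
im=p["img"][:,:,::-1].copy();u,v=proj(p,sp)[0];x,y=int(u)-40,int(v)-40
im=cv2.resize(im[y:y+80,x:x+80],None,fx=7,fy=7,interpolation=2)
f=lambda X:tuple(((proj(p,X)[0]+.5-[x,y])*7).astype(int).tolist())
cv2.circle(im,f(sp),5,(0,255,0),1)
for r,z in((.03,.05),(.024,0)): cv2.polylines(im,[np.array([f(q) for q in cyl(.5208,-.071,[(r,z)])])],True,(0,255,255),1)
cv2.imwrite("pics/cup3.png",im)
```

```text
[0.49668216 0.01372548 0.02378183]
```

View pics/cup3.png

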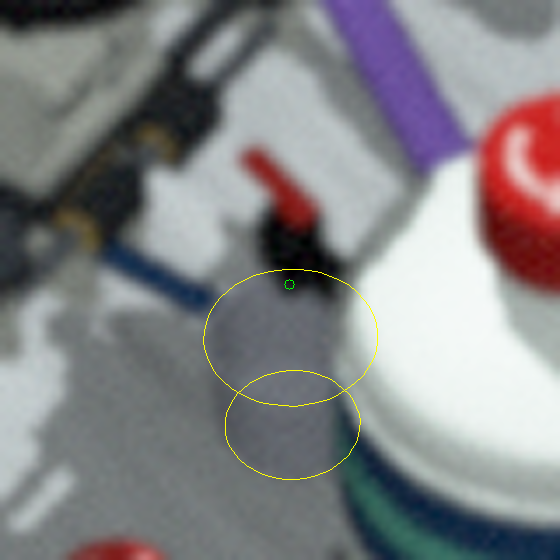

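The cup's outline lies inside the predicted rim and foot rings, under the tap. I'll release it and rise straight up.

apply_moves(motion="45 0 0 0 0 0 0;45 0 0 0 0 0 0;45 0 0 0 0 0 0;45 0 0 0 0 0 0;45 0 0 -2 0 0 0;45 0 0 -4 0 0 0;45 0 0 -6 0 0 0;45 0 0 -6 0 0 0;45 0 0 -6 0 0 0;90 0 0 -6 0 0 0;90 0 0 0 0 0 0")

```text
time: 8.62
tool_pos: [0.4984, 0.0132, 0.3286]
tool_rot: [3.132, 0.004, 1.85]
contact_force: [-0.2, -0.2, -1.0]
opening: 0.0567
grip_force: 0.0
```

Run:
```python
from cell import robot
from h import *
s=robot.observe();print(s["qpos"].round(2))
ps=[robot.read_camera(n) for n in("scene","top")]
J=np.array([.5237,-.193]);sp=np.r_[J+.122*np.array([np.cos(1.595),np.sin(1.595)]),.078]
crops=[]
for p in ps:
    im=p["img"][:,:,::-1].copy();u,v=proj(p,sp)[0];x,y=int(u)-40,int(v)-45
    im=cv2.resize(im[y:y+90,x:x+80],None,fx=5,fy=5,interpolation=2)
    f=lambda X:tuple(((proj(p,X)[0]+.5-[x,y])*5).astype(int).tolist())
    cv2.circle(im,f(sp),5,(0,255,0),1)
    for r,z in((.03,.05),(.024,0)):cv2.polylines(im,[np.array([f(q) for q in cyl(.5208,-.071,[(r,z)])])],True,(0,255,255),1)
    crops.append(im)
cv2.imwrite("pics/cup4.png",np.hstack(crops))
# candidate: yaw for cap
for yaw in(1.3,1.1,0.9): todelta(s,[.5237,-.193,.30],yaw)
```

```text
[-0.13  0.23  1.41  0.    1.5  -0.41]
tool shift cm [-20.51  -3.28   2.91] turn z 0.55
tool shift cm [-20.51  -3.28   2.91] turn z 0.75
tool shift cm [-20.51  -3.28   2.91] turn z 0.95
```

View pics/cup4.png

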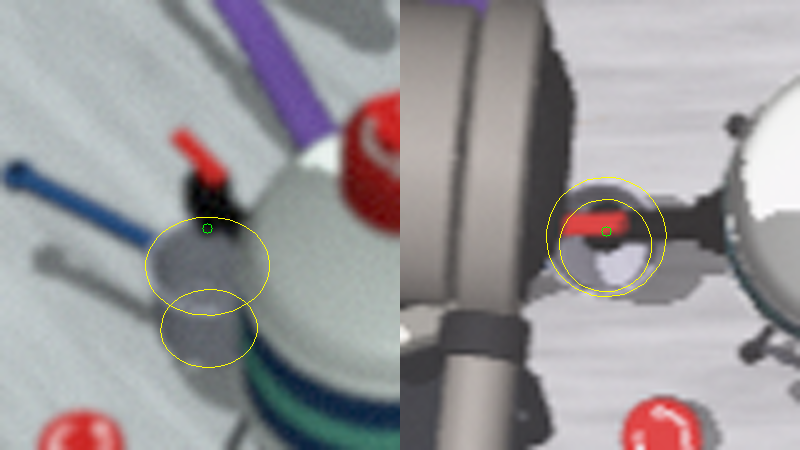

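The cup stands free, its rim within about 2 mm of the predicted ring under the spout. On to the cap.

apply_moves(motion="90 -4.1 -0.66 0 0 0 0;90 -4.1 -0.66 0 0 0 0;90 -4.1 -0.66 0 0 0 0;90 -4.1 -0.66 0 0 0 0;90 -4.1 -0.64 0 0 0 0;90 0 0 0 0 0 0.15;90 0 0 0 0 0 0.15;90 0 0 1 0 0 0.15;90 0 0 1 0 0 0.15;90 0 0 1 0 0 0.15;90 0 0 0 0 0 0;90 0 0 0 0 0 0")

```text
time: 10.22
tool_pos: [0.5214, -0.1926, 0.293]
tool_rot: [-3.14, -0.0, 1.103]
contact_force: [-0.4, 0.3, 0.0]
opening: 0.0828
grip_force: 0.0
```

Run:
```python
from cell import robot
from h import *
s=robot.observe();p=robot.read_camera("wrist")
im=p["img"][:,:,::-1].copy()
f=lambda X:tuple(wproj(p,s,X).astype(int).tolist())
for z in(.215,.245):cv2.polylines(im,[np.array([f(q) for q in cyl(.5237,-.193,[(.027,z)])])],True,(0,255,0),1)
cv2.imwrite("pics/cap5.png",im)
todelta(s,[.5237,-.193,.211],1.1)
```

```text
tool shift cm [0.07 0.24 8.2 ] turn z 0.003
```

View pics/cap5.png

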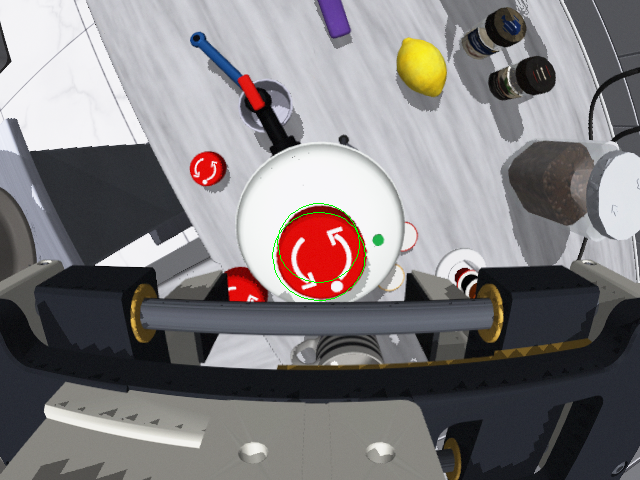

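The green ring nearly covers the cap (centre about 321,253). I'll refine it with a fit.

Run:
```python
from cell import robot
from h import *
s=robot.observe();p=robot.read_camera("wrist")
i=p["img"].astype(int);m=((i[...,0]>70)&(i[...,0]>1.8*i[...,1])).astype(np.uint8);m[:,:262]=0;m[:200]=0;m[297:]=0;m[:,375:]=0
c,_=cv2.findContours(m,cv2.RETR_EXTERNAL,2);c=max(c,key=cv2.contourArea);m[:]=0;cv2.drawContours(m,[c],-1,1,-1)
print(cv2.boundingRect(c))
def cost(q):
    h=cv2.convexHull((np.array([wproj(p,s,X) for X in cyl(*q,[(.027,.215),(.027,.245)])])*16).astype(np.int32))
    g=np.zeros(m.shape,np.uint8);cv2.fillPoly(g,[h],1,shift=4);g[297:]=0
    return np.abs(g.astype(int)-m).sum()/g.sum()
x0=np.array([.5237,-.193]);r=minimize(cost,x0,method="Nelder-Mead",options=dict(initial_simplex=x0+[[0,0],[.006,0],[0,.006]],xatol=2e-4,fatol=1e-4))
print(r.x,r.fun,cost(x0))
todelta(s,[*r.x,.211],1.1)
# second check of cup: rim centre from wrist image
for d in robot.search_frame("cup",p)[:2]:print(d["centre"],d["score"])
```

```text
(276, 206, 90, 91)
[ 0.5241781  -0.19460163] 0.052153530618224433 0.07510451203690356
tool shift cm [-0.06  0.33  8.24] turn z 0.002
[0.5051, -0.0548, 0.0459] 0.95
```

apply_moves(motion="90 0 0.3 2 0 0 0;90 0 0 3 0 0 0;90 0 0 2 0 0 0;90 0 0 1.1 0 0 0;90 0 0 0 0 0 0;30 0 0 0 0 0 0;30 0 0 0 0 0 0;30 0 0 0 0 0 0;30 0 0 0 0 0 0;30 0 0 0 0 0 0;30 0 0 0 0 0 0;30 0 0 0 0 0 0", force=45)

```text
time: 11.88
tool_pos: [0.5244, -0.1941, 0.213]
tool_rot: [3.141, -0.0, 1.1]
contact_force: [-0.9, 0.8, 3.5]
opening: 0.0535
grip_force: 45.0
```

Gripped. Press down about 6 mm.

apply_moves(motion="30 0 0 0.2 0 0 0;30 0 0 0.2 0 0 0;30 0 0 0.15 0 0 0;30 0 0 0.05 0 0 0;30 0 0 0 0 0 0;30 0 0 0 0 0 0")

```text
time: 12.62
tool_pos: [0.5244, -0.1941, 0.208]
tool_rot: [3.14, -0.0, 1.1]
contact_force: [-3.1, 1.1, 10.3]
opening: 0.0534
grip_force: 45.0
```

apply_moves(motion="30 0 0 0 0 0 -0.1;30 0 0 0 0 0 -0.1;30 0 0 0 0 0 -0.1;30 0 0 0 0 0 -0.1;30 0 0 0 0 0 -0.1;30 0 0 0 0 0 -0.1;30 0 0 0 0 0 -0.1;30 0 0 0 0 0 -0.1;30 0 0 0 0 0 -0.1;30 0 0 0 0 0 -0.1;30 0 0 0 0 0 -0.08;30 0 0 0 0 0 0;30 0 0 0 0 0 0")

```text
time: 14.25
tool_pos: [0.5256, -0.1945, 0.2084]
tool_rot: [3.139, 0.004, 2.18]
contact_force: [0.4, 0.7, 10.2]
opening: 0.0531
grip_force: 45.0
```

Run:
```python
from cell import robot
from h import *
s=robot.observe();print(s["torque"],s["contact_force"])
p=robot.read_camera("wrist")
cv2.imwrite("pics/cap6.png",p["img"][:,:,::-1])
```

```text
[ 0.08981842 -0.01645888 -0.05131103] [ 0.37392763  0.65593675 10.24993484]
```

View pics/cap6.png

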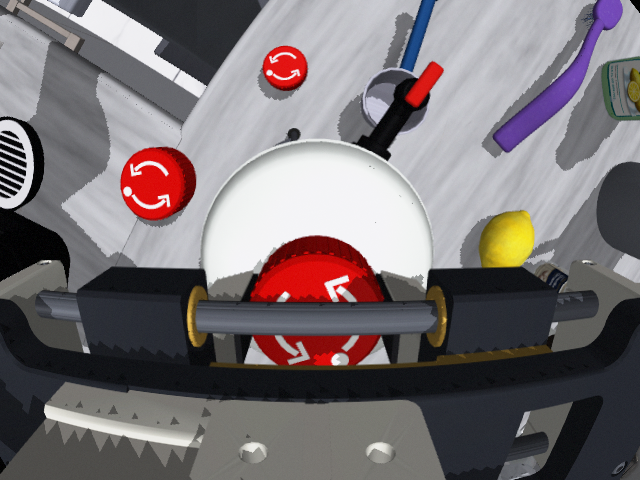

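The cap turned with the gripper (white dot still at the lower right, 340,360), and the scene around it is undisturbed. Now lift.

apply_moves(motion="30 0 0 -0.3 0 0 0;30 0 0 -0.4 0 0 0;30 0 0 -0.8 0 0 0;30 0 0 -1 0 0 0;30 0 0 -1 0 0 0;30 0 0 -1 0 0 0;30 0 0 -1 0 0 0;30 0 0 -0.7 0 0 0;30 0 0 -0.3 0 0 0;30 0 0 0 0 0 0;30 0 0 0 0 0 0;30 0 0 0 0 0 0;30 0 0 0 0 0 0")

```text
time: 15.92
tool_pos: [0.5242, -0.194, 0.2715]
tool_rot: [-3.142, -0.0, 2.18]
contact_force: [0.1, 0.6, -0.3]
opening: 0.0534
grip_force: 45.0
```

Run:
```python
from cell import robot
from h import *
s=robot.observe();print(s["torque"],s["contact_force"],abs(s["qvel"]).max())
ims=[robot.read_camera(n)["img"][:,:,::-1] for n in("scene","top")]
a=[cv2.resize(ims[0][180:380,250:450],(400,400),interpolation=2),cv2.resize(ims[1][180:380,200:400],(400,400),interpolation=2)]
cv2.imwrite("pics/end.png",np.hstack(a))
```

```text
[-0.00295457 -0.01895862 -0.03308233] [ 0.08275208  0.61539412 -0.27462309] 0.001515907478645337
```

View pics/end.png

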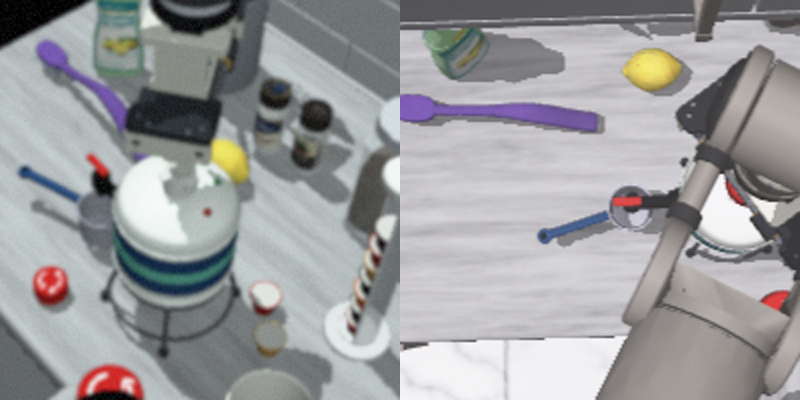

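The view from above shows the red cap between the fingers (735,190). The opening of 53.4 mm matches the cap, there is no contact force, and the cup stands under the spout. Handing in.

```bash
python3 -c "
from cell import robot
print(robot.hand_in())"
```

```text
the job is handed in; nothing more can be done
None
```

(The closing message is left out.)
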